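# Shoot the die-head lock bolt past its spring catch

### The arm

A 6-joint arm with a two-finger parallel gripper is mounted at the origin on the work surface. World frame = base frame: x ahead of the robot, y to its left, z up, the work surface at z = 0. Lengths are in m, angles in rad, forces in N, time in s.
With the tool pointing down it reaches from about 0.35 to 0.975 m from the base axis. Payload 17.4 kg.
Tool frame: the origin (TCP) lies between the finger pads; the fingertips stand 14 mm ahead of it and the grasp point (between the pads) lies 5 mm behind it; x points along the fingers, y is the direction in which the jaws open and shut, and the axes are right-handed (so a half turn about x gives the same grasp; the last joint's range is limited). The gripper opens to 85 mm and grips with 20 to 120 N. Pads are 22 mm wide; open, the fingers measure 114 mm over their backs; the gripper's body (76 mm by 85 mm) begins 54 mm behind the grasp point. The pads swing forward as they close: fully open they stand 13 mm farther back than shut.
Start: joints at [1.161, 0.116, 1.442, -0, 1.584, -0.038], TCP at [0.245, 0.629, 0.245] pointing down, gripper open.
Joint ranges: [-2.83, 2.83], [-0.83, 2.19], [0.07, 2.5], [-1.14, 4.28], [0.01, 3], [-2.97, 2.97]. Speed limits (rad/s): [1.89, 1.89, 2.22, 3.14, 3.14, 3.14].

### API

Orientations are given as a unit quaternion [x, y, z, w].
In Python, from plant import robot gives the robot as it stands.
- The arm moves only by the tool step_arm, never from a script. Its argument "plan" is a list of rows, each an object with "offset": the shift along the tool's x, y, z in mm, a list of three; "spin": the turn about the tool's x in rad. In form: [{"offset": [tx, ty, tz], "spin": spin}, ...]. A call has 1 to 5 rows; each row is the pose to reach, as a shift and turn from the pose measured when the call began, along the tool's axes at that moment; what a row does not reach only later rows make up. A row lasts 1/12 s, in which the tool goes at most 41.7 mm and 7.16 degrees, less where a joint would pass 70% of its speed; a pose out of reach is approached as far as the arm can. A call with a gripper value outside its range is refused whole. "grip" is the finger opening in mm, from 0 to 85.4, set as the call begins (left out, the last holds). The fingers move at their own pace and stop on an object; the grip force is fixed at half the most. Time passes only in rows, so rows that repeat a pose let the fingers close. It gives the time, the measured TCP pose, the force and the opening at its end, in the units of the state.
- robot.read_state(): the state, without advancing time (a new reading comes with each control period).
- robot.get_image(name): name is "scene" or "top" or "wrist"; returns a dict with "frame" (384x512x3 uint8, red, green, blue), "camera_matrix" (3x3 intrinsics, pixels), "k1" (the pictures are not rectified: a ray, as slopes to the right and down, at radius r is drawn at 1 + k1 r^2 times it, then the intrinsics apply), "eye" and "rotation" of the camera in the world; the wrist camera has in their place "hand_eye" (4x4, takes a point from camera to tool coordinates, whose origin is the TCP and whose axes are the tool frame's). Camera axes: x right, y down, z forward; pixel columns grow to the right and rows downward; lengths in m; the calibration is good to about 2 mm. A picture is of the moment at which its call begins: read the wrist's pose just before it. There is no depth.
- robot.close_job(): hands the job in, once; it reports no verdict.
The state is a dict: "time": time; "joints": joint angles; "dq": joint speeds; "tau": joint torques, N m; "ee_pos": TCP position; "eef_rot": TCP orientation; "ft_force": force on the tool from outside, world axes, zero at the start; "moment": the same for the moment, N m; "width": finger opening in m.
Only numpy, scipy, OpenCV 4.12 (cv2) and the standard library are available. Lean on these libraries where they do the work, as an engineer would, in place of code of your own. Each camera call takes 0.05 s, during which the arm holds its last target. There are 200 camera calls.

### The job

Lock the die head of the pipe threading machine: press the long yellow spring catch down with one fingertip and, keeping it held down for the whole stroke, push the black stud of the steel bolt with the other finger until the bolt is fully home in its keeper. Only then let the catch spring back up so that it locks the bolt, and leave both alone. Do not pick up, shift or knock over any of the loose things lying about.

Things in the scene. Friction and masses are not known exactly. Their poses are not given: they have to be found in the camera images.
- station: red cast bed of a threading machine's die head, fixed on the table, turned up to 23 degrees. Origin on the table; own x away from the robot, y to its left (the way the bolt shoots), z up. Bed top 30 mm high, x -80 to 120, y -110 to 120 mm. The yellow catch plate's centre line is x = -32; the steel bolt's is x = +32, in two low guides with tops 56 mm high
- keeper (a point): top centre of the yellow keeper bracket that the bolt's nose enters, 63 mm above the table, at station x 32, y 140 mm. Beyond it stands the upright round die head (station y 179 to 225, x -58 to 58 mm, 160 mm high, with a ball lever up to 200 mm high)
- catch (a joint): travel of the spring safety catch, m: 0 = up, 0.010 = fully down; it moves straight down. Spring 4 N when up, 8 N fully down; it springs up when let go. Its tooth blocks the bolt's rack of three teeth unless it is 6 mm or more down; let up part way along the stroke, it catches between rack teeth and jams the bolt
- catch_top (a point): centre of the top face of the yellow catch plate (moves down with it). The plate is 24 mm wide (station x), 130 mm long (station y), its flat top 80 mm above the table when up; nothing covers it, so a fingertip may press anywhere on it and slide along it
- bolt (a joint): travel of the bolt along station +y, m: 0 = fully drawn back, 0.050 = fully home against its stop. Starts between 0 and 0.006; with the catch up it stops at about 0.011. Friction about 2.5 N. With the bolt home the catch can spring up behind the rack and lock it
- stud_top (a point): centre of the top of the bolt's upright black stud (moves with the bolt), 104 mm above the table. Stud 24 mm wide (station x), 16 mm thick (station y), rising from the bar's top at 50 mm; push its -y side. Its centre is 64 mm in station x from the catch plate's centre line and at station y = -20 mm + the bolt's travel, so drawn back it is level with the plate's middle
- coupling: bystander: loose steel pipe coupling (ring), 42 mm across, 34 mm high, standing on the bed; origin at the centre of its underside
- brass_nut: bystander: loose brass ring nut, 34 mm across, 16 mm high, lying on the bed; origin at the centre of its underside
- oil_can: bystander: yellow oil bottle with red cap, 64 mm across, 150 mm high, standing on the table; origin at the centre of its underside
- wrench: bystander: steel wrench lying on the table, about 180 mm long along its own x
- brush: bystander: brush lying on the table, about 200 mm long along its own x
- cup: bystander: open aluminium cup, 72 mm across, 75 mm high, on the table; origin at the centre of its underside
- nipple: bystander: short steel pipe, 33 mm across, 70 mm high, standing on the table; origin at the centre of its underside

How it is judged:
By the outcome, as a careful person would: the job done as asked, in the order asked, and still so for the second after the job is handed in, with the robot touching nothing.
It also fails if it takes over 38 s, if anything falls off the work surface, if the arm or the gripper's body presses on something with over 40 N, if the wrist force passes 120 N, or if a joint passes its speed limit or range.

## Working session

There is one attempt and no reset: what is moved stays moved. The work goes in short steps, Python scripts to look and compute and a tool call to move; the robot and the scene stay as the last step left them, time stands still between calls to the robot, and variables do not carry over. Pictures are saved under pics/ and viewed, about 8 in all and at most 12, crops included, and the job is handed in when it is done.

Besides the shell and the picture viewer there is one more tool, called after "Request:" as name(argument=value, ...) on one line, values as JSON. step_arm: Moves the arm, as the interface text tells. Its arguments: {"type":"object","properties":{"plan":{"type":"array","items":{"type":"object","properties":{"offset":{"type":"array","items":{"type":"number"}},"spin":{"type":"number"}}}},"grip":{"type":"number"}},"required":["plan"]}

```bash
mkdir -p pics; ls; python3 - <<'E'
from plant import robot
import cv2,numpy as np
s=robot.read_state();print({k:np.round(v,3).tolist() for k,v in s.items()})
ims=[]
for n in("scene","top"):
    d=robot.get_image(n);cv2.imwrite(f"pics/{n}0.png",d["frame"][:,:,::-1])
    np.savez(f"{n}0.npz",**d)
    print(n,d["camera_matrix"].tolist(),d["k1"],np.round(d["eye"],3),np.round(d["rotation"],3).tolist())
E
```

```text
pics
{'time': 0.0, 'joints': [1.161, 0.117, 1.442, -0.0, 1.584, -0.038], 'dq': [-0.0, -0.0, -0.0, -0.0, 0.002, -0.002], 'tau': [-0.0, -73.2, -63.248, -0.0, 0.006, 0.0], 'ee_pos': [0.245, 0.629, 0.245], 'eef_rot': [0.13, 0.695, -0.131, 0.695], 'ft_force': [0.454, 0.014, -0.081], 'moment': [0.028, 0.022, -0.004], 'width': 0.086}
scene [[432.22717962239255, 0.0, 244.42838810763809], [0.0, 432.22717962239255, 190.89302617851956], [0.0, 0.0, 1.0]] -0.14913492895749342 [ 1.119 -0.837  0.733] [0.842, 0.234, -0.141, -0.466]
top [[416.92139972897905, 0.0, 250.1949235170528], [0.0, 416.92139972897905, 192.4309716318798], [0.0, 0.0, 1.0]] -0.04062358411116993 [0.237 0.064 1.597] [-0.677, 0.728, -0.079, 0.071]
```

View pics/scene0.png

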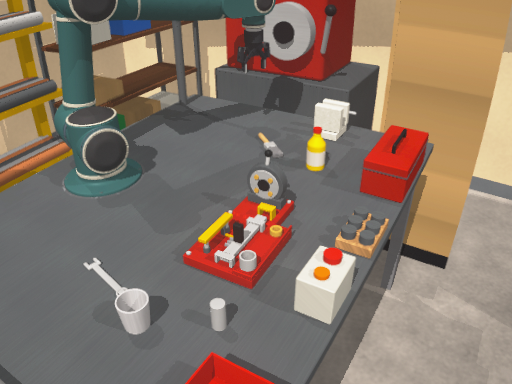

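View pics/top0.png

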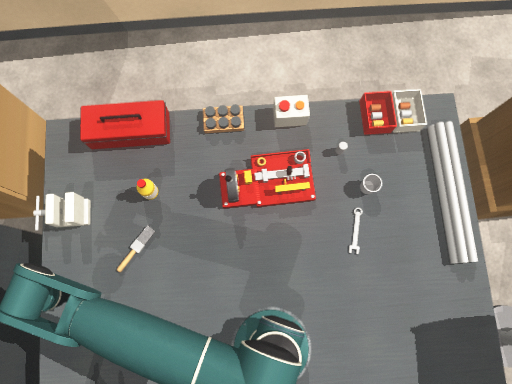

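The scene view shows the station, with the catch at (215,228), stud at (238,232) and keeper at (267,212). In the top view the catch is at (293,187), the keeper at (248,176) and the die head on the left. The coupling is at (299,157) and the nut at (262,161), both on the far edge of the bed.

```bash
cat > h.py <<'E'
import numpy as np,cv2
from scipy.spatial.transform import Rotation as R
def cam(d,state=None):
    if "hand_eye" in d:
        H=np.array(d["hand_eye"]);Rt=R.from_quat(state["eef_rot"]).as_matrix()
        return Rt@H[:3,3]+np.array(state["ee_pos"]),Rt@H[:3,:3]
    q=np.array(d["rotation"]);return np.array(d["eye"]),(R.from_quat(q).as_matrix() if q.size==4 else q)
def ray(d,px,C):
    K=np.array(d["camera_matrix"]);p=(np.atleast_2d(px)-K[:2,2])/[K[0,0],K[1,1]]
    u=p.copy()
    for _ in range(20): u=p/(1+float(d["k1"])*(u**2).sum(1,keepdims=True))
    return np.c_[u,np.ones(len(u))]@C[1].T
def onz(d,px,z,C):
    r=ray(d,px,C);return C[0]+r*((z-C[0][2])/r[:,2])[:,None]
def proj(d,P,C):
    K=np.array(d["camera_matrix"]);c=(np.atleast_2d(P)-C[0])@C[1];u=c[:,:2]/c[:,2:]
    u=u*(1+float(d["k1"])*(u**2).sum(1,keepdims=True));return u*[K[0,0],K[1,1]]+K[:2,2]
def blobs(img,lo,hi,amin):
    m=cv2.inRange(cv2.cvtColor(img,cv2.COLOR_RGB2HSV),lo,hi)
    return [c for c in cv2.findContours(m,cv2.RETR_EXTERNAL,cv2.CHAIN_APPROX_NONE)[0] if cv2.contourArea(c)>amin]
E
python3 - <<'E'
from h import *
for n in("top","scene"):
    d=dict(np.load(n+"0.npz"));C=cam(d);print(n)
    for c in blobs(d["frame"],(20,120,90),(35,255,255),15):
        r=cv2.minAreaRect(c)
        P=onz(d,c[:,0,:].astype(float),.08,C)[:,:2].astype(np.float32);rw=cv2.minAreaRect(P)
        print(np.round(r[0]),"world z.08",np.round(rw[0],4),np.round(rw[1],3),round(rw[2],1))
E
```

```text
top
[292. 187.] world z.08 [ 0.575  -0.1239] [0.023 0.128] 2.7
[146. 188.] world z.08 [0.6115 0.4234] [0.061 0.063] 43.2
[248. 176.] world z.08 [0.6277 0.0399] [0.044 0.027] 6.7
[262. 161.] world z.08 [ 0.6822 -0.0172] [0.027 0.024] 85.8
[378. 122.] world z.08 [ 0.807  -0.4838] [0.036 0.017] 86.1
[408. 120.] world z.08 [ 0.8055 -0.5991] [0.036 0.012] 86.2
scene
[276. 229.] world z.08 [ 0.7162 -0.0633] [0.028 0.036] 2.4
[215. 227.] world z.08 [ 0.5797 -0.1284] [0.031 0.139] 2.4
[267. 210.] world z.08 [0.6554 0.0007] [0.046 0.08 ] 28.3
[315. 167.] world z.08 [0.6709 0.2856] [0.057 0.038] 22.8
[ 36. 170.] world z.08 [-0.1166 -0.1674] [0.036 0.312] 0.9
[316. 143.] world z.08 [0.6013 0.4543] [0.063 0.15 ] 24.5
[ 37. 119.] world z.08 [-0.6449  0.1432] [0.276 0.635] 47.8
[31. 52.] world z.08 [-2.1229  1.0105] [0.469 2.149] 51.6
[15.  5.] world z.08 [-5.0516  2.7763] [0.219 1.946] 59.5
```

```bash
cat >> h.py <<'E'
import json,os
def station(): 
    s=json.load(open("st.json"));return np.array(s["o"]),s["psi"]
def world(x,y,z):
    o,p=station();c,s=np.cos(p),np.sin(p);return np.array([o[0]+c*x-s*y,o[1]+s*x+c*y,z])
def tostat(P):
    o,p=station();c,s=np.cos(p),np.sin(p);d=np.array(P[:2])-o;return np.array([c*d[0]+s*d[1],-s*d[0]+c*d[1],P[2]])
def go(st,x,y,z):
    "offset mm and spin from the state to station x,y (m), height z, tool y along -/+ station x"
    T=R.from_quat(st["eef_rot"]).as_matrix();o,p=station()
    off=T.T@(world(x,y,z)-np.array(st["ee_pos"]))*1e3
    sx=np.array([np.cos(p),np.sin(p),0]);v=T.T@sx
    spin=np.arctan2(v[2],v[1]);spin=(spin+np.pi/2)%np.pi-np.pi/2
    print("t",round(st["time"],2),"stat mm",np.round(tostat(st["ee_pos"])*1e3,1),"off",np.round(off,1),"spin",round(spin,4),"F",np.round(st["ft_force"],2),"w",round(st["width"]*1e3,1),"toolx",np.round(T[:,0],3),"tooly",np.round(T[:,1],3))
E
python3 - <<'E'
from h import *
from plant import robot
p=np.deg2rad(3.0);c,s=np.cos(p),np.sin(p)
o=np.array([.575,-.124])-np.array([[c,-s],[s,c]])@[-.032,-.020]
json.dump(dict(o=o.tolist(),psi=p),open("st.json","w"));print(o,world(.032,.14,.063))
go(robot.read_state(),0,-.05,.245)
go(robot.read_state(),0,-.05,.300)
E
```

```text
[ 0.60590943 -0.10235266] [0.63053854 0.03913023 0.063     ]
t 0.1 stat mm [-322.   749.   244.6] off [ 2.000e-01 -5.956e+02  6.223e+02] spin 1.1466 F [-0.88 -0.32 -0.46] w 85.3 toolx [-0.    -0.001 -1.   ] tooly [ 0.363  0.932 -0.001]
t 0.1 stat mm [-322.   749.   244.6] off [ -54.8 -595.7  622.3] spin 1.1466 F [-0.88 -0.32 -0.46] w 85.3 toolx [-0.    -0.001 -1.   ] tooly [ 0.363  0.932 -0.001]
```

Request:
step_arm(plan=[{"offset":[-40,0,0],"spin":0},{"offset":[-60,-100,104],"spin":0},{"offset":[-60,-596,622],"spin":0},{"offset":[-60,-596,622],"spin":0},{"offset":[-60,-596,622],"spin":0}], grip=50)

```text
time: 0.52
ee_pos: [0.3154, 0.4763, 0.2923]
eef_rot: [0.13, 0.695, -0.131, 0.695]
ft_force: [1.1, 1.3, 0.3]
width: 0.0502
```

Request:
step_arm(plan=[{"offset":[-10,-479,501],"spin":0},{"offset":[-10,-479,501],"spin":0},{"offset":[-10,-479,501],"spin":0},{"offset":[-10,-479,501],"spin":0},{"offset":[-10,-479,501],"spin":0}])

```text
time: 0.93
ee_pos: [0.4033, 0.2872, 0.2956]
eef_rot: [0.13, 0.695, -0.131, 0.695]
ft_force: [0.8, 0.3, 1.1]
width: 0.0499
```

Request:
step_arm(plan=[{"offset":[0,-350,366],"spin":0},{"offset":[0,-350,366],"spin":0},{"offset":[0,-350,366],"spin":0},{"offset":[0,-350,366],"spin":0},{"offset":[0,-350,366],"spin":0}])

```text
time: 1.35
ee_pos: [0.4913, 0.0982, 0.2959]
eef_rot: [0.13, 0.695, -0.131, 0.695]
ft_force: [2.4, 0.9, -0.0]
width: 0.0501
```

```bash
python3 - <<'E'
from h import *
from plant import robot
go(robot.read_state(),0,-.05,.300)
E
```

```text
t 1.35 stat mm [-103.9  206.3  295.9] off [  -3.8 -191.   200. ] spin 1.1477 F [ 2.4   0.88 -0.05] w 50.1 toolx [-0.    -0.001 -1.   ] tooly [ 0.362  0.932 -0.001]
```

Request:
step_arm(plan=[{"offset":[0,-38,40],"spin":0.12},{"offset":[0,-76,80],"spin":0.24},{"offset":[0,-114,120],"spin":0.36},{"offset":[0,-152,160],"spin":0.48},{"offset":[0,-191,200],"spin":0.6}])

```text
time: 1.77
ee_pos: [0.5794, -0.0908, 0.2958]
eef_rot: [0.331, 0.624, -0.332, 0.624]
ft_force: [0.6, 0.3, 0.5]
width: 0.0501
```

```bash
python3 - <<'E'
from h import *
from plant import robot
go(robot.read_state(),0,-.05,.240)
E
```

```text
t 1.77 stat mm [-25.9  12.9 295.8] off [ 55.9 -10.2  67.2] spin 0.5415 F [0.6  0.31 0.49] w 50.1 toolx [-0.001 -0.001 -1.   ] tooly [ 0.829  0.56  -0.001]
```

Request:
step_arm(plan=[{"offset":[10,-3,20],"spin":0.11},{"offset":[20,-6,40],"spin":0.22},{"offset":[30,-10,67],"spin":0.33},{"offset":[45,-10,67],"spin":0.44},{"offset":[56,-10,67],"spin":0.5415}])

```text
time: 2.18
ee_pos: [0.6086, -0.1533, 0.2378]
eef_rot: [0.488, 0.512, -0.489, 0.511]
ft_force: [-0.3, 0.0, 0.3]
width: 0.0499
```

```bash
python3 - <<'E'
from h import *
from plant import robot
s=robot.read_state();go(s,0,-.05,.200)
d=robot.get_image("wrist");C=cam(d,s)
np.savez("w1.npz",**d);json.dump({k:np.array(v).tolist() for k,v in s.items()},open("w1.json","w"))
cv2.imwrite("pics/w1.png",d["frame"][:,:,::-1]);print(np.array(d["hand_eye"]).round(3).tolist(),d["k1"])
for n,P in dict(catch=world(-.032,-.02,.08),stud=world(.032,-.02,.104),keeper=world(.032,.14,.063)).items(): print(n,proj(d,P,C).round())
for c in blobs(d["frame"],(20,120,90),(35,255,255),40):
    r=cv2.minAreaRect(c);rw=cv2.minAreaRect(onz(d,c[:,0,:].astype(float),.08,C)[:,:2].astype(np.float32))
    print(np.round(r[0]),np.round(rw[0],4),np.round(rw[1],3),round(rw[2],1))
E
```

```text
t 2.18 stat mm [  0.  -51.  237.8] off [37.8  0.1 -1. ] spin -0.0073 F [-0.25  0.01  0.28] w 49.9 toolx [-0.002 -0.001 -1.   ] tooly [ 0.999  0.045 -0.002]
[[0.001, -0.271, 0.963, -0.129], [1.0, 0.001, -0.0, -0.001], [-0.001, 0.963, 0.271, -0.07], [0.0, 0.0, 0.0, 1.0]] -0.002204760227948535
catch [[217. 141.]]
stud [[296. 145.]]
keeper [[295. -71.]]
[251. 114.] [ 0.6027 -0.0999] [0.025 0.004] 2.7
[218. 135.] [ 0.5761 -0.1228] [0.024 0.128] 2.6
[360.  20.] [ 0.6831 -0.0256] [0.03  0.028] 2.6
```

View pics/w1.png

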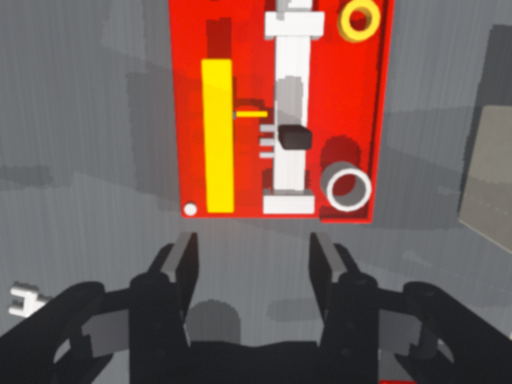

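The wrist view shows the catch plate centred at (218,135), the stud at (293,135) beside its middle, and the coupling (347,187) and nut (360,20) both off the finger paths.

```bash
python3 - <<'E'
from h import *
from plant import robot
p=np.deg2rad(2.7);c,s=np.cos(p),np.sin(p)
o=np.array([.5756,-.1233])-np.array([[c,-s],[s,c]])@[-.032,-.020]
json.dump(dict(o=o.tolist(),psi=p),open("st.json","w"))
d=dict(np.load("w1.npz"));st=json.load(open("w1.json"));C=cam(d,st)
for b in blobs(d["frame"][100:160,250:330],(0,0,0),(180,255,70),40):
    q=b[:,0,:]+[250,100];P=[tostat(x)*1e3 for x in onz(d,q.astype(float),.104,C)];P=np.array(P)
    print(q.min(0),q.max(0),"stud @z104 min",P.min(0).round(1),"max",P.max(0).round(1))
g=cv2.cvtColor(d["frame"],cv2.COLOR_RGB2GRAY);print(g[118:152:2,286:312:3])
P=tostat(onz(d,[347,189.],.064,C)[0])*1e3;print("coupling",P)
s=robot.read_state();go(s,0,-.052,.120);go(s,0,-.052,.100)
E
```

```text
[279 126] [309 145] stud @z104 min [ 17.9 -20.6 104. ] max [ 41.5  -5.9 104. ]
[[159 159 160 161 163 211 246 165  96]
 [158 159 161 155 157 209 243 162  96]
 [155 156 158 153 154 201 240 149  95]
 [105 106 107 103 106 171 233 138  97]
 [ 49  50  48  48  48  72 166 127  95]
 [ 48  46  45  46  44  43  59  82  95]
 [ 48  48  47  47  48  46  45  51  76]
 [ 54  54  54  54  53  53  53  51  58]
 [ 62  64  60  60  60  59  59  58  58]
 [ 66  63  64  62  61  61  60  60  58]
 [ 67  66  64  62  62  63  62  60  57]
 [ 68  68  67  65  63  63  62  61  59]
 [ 72  71  68  66  65  63  63  61  61]
 [ 72  72  71  68  67  65  62  61  61]
 [ 72  73  71  69  67  66  64  63  62]
 [ 77  76  77  75  75  75  70  63  77]
 [189 189 189 182 186 189 166  93  97]]
coupling [ 85.11216586 -67.50395352  64.        ]
t 2.23 stat mm [ -1.1 -50.7 235.8] off [115.8   1.6   1.3] spin -0.0087 F [-0.29 -0.1  -2.49] w 49.9 toolx [-0.005  0.    -1.   ] tooly [ 0.999  0.038 -0.005]
t 2.23 stat mm [ -1.1 -50.7 235.8] off [135.8   1.7   1.3] spin -0.0087 F [-0.29 -0.1  -2.49] w 49.9 toolx [-0.005  0.    -1.   ] tooly [ 0.999  0.038 -0.005]
```

Request:
step_arm(plan=[{"offset":[35,0,0],"spin":-0.005},{"offset":[70,1,1],"spin":-0.009},{"offset":[100,2,1],"spin":-0.009},{"offset":[125,2,1],"spin":-0.009},{"offset":[131,2,1],"spin":-0.009}])

```text
time: 2.65
ee_pos: [0.6077, -0.1528, 0.1003]
eef_rot: [0.485, 0.515, -0.489, 0.509]
ft_force: [0.3, -0.3, -1.1]
width: 0.05
```

```bash
python3 - <<'E'
from h import *
from plant import robot
s=robot.read_state();go(s,0,-.052,.0945)
d=robot.get_image("wrist");C=cam(d,s);f=d["frame"][:,:,::-1].copy()
cv2.imwrite("pics/w2.png",f)
for n,P in dict(catch=world(-.032,-.02,.08),catchend=world(-.032,-.085,.08),stud=world(.032,-.014,.104)).items(): print(n,proj(d,P,C).round())
E
```

```text
t 2.65 stat mm [ -1.4 -50.9 100.3] off [5.8 1.4 1.1] spin 0.0029 F [ 0.26 -0.35 -1.06] w 50.0 toolx [-0.01   0.002 -1.   ] tooly [ 0.999  0.05  -0.01 ]
catch [[189. 181.]]
catchend [[195. 305.]]
stud [[344. 183.]]
```

View pics/w2.png

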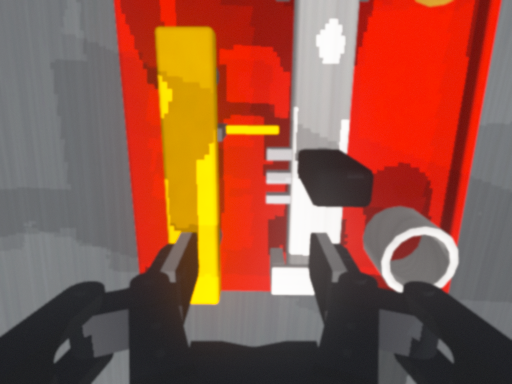

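The left tip sits over the plate (188,240). The right tip (320,240) is behind the stud (300–370, 150–205), and the coupling (410,250) is clear. Next I press down in small steps.

Request:
step_arm(plan=[{"offset":[3,1,0],"spin":0},{"offset":[6,1.5,0],"spin":0.003},{"offset":[6,1.5,0],"spin":0.003}])

```text
time: 2.95
ee_pos: [0.6101, -0.1528, 0.0966]
eef_rot: [0.486, 0.514, -0.49, 0.509]
ft_force: [0.1, 0.0, 0.3]
width: 0.0502
```

Request:
step_arm(plan=[{"offset":[2,0,0],"spin":0},{"offset":[3,0,0],"spin":0},{"offset":[3,0,0],"spin":0}])

```text
time: 3.2
ee_pos: [0.6102, -0.1529, 0.0942]
eef_rot: [0.487, 0.514, -0.49, 0.51]
ft_force: [-0.4, -0.4, 0.3]
width: 0.0497
```

Request:
step_arm(plan=[{"offset":[2,0,0],"spin":0},{"offset":[3,0,0],"spin":0},{"offset":[3,0,0],"spin":0}])

```text
time: 3.45
ee_pos: [0.6101, -0.1529, 0.0909]
eef_rot: [0.486, 0.514, -0.49, 0.51]
ft_force: [0.2, 0.7, 0.4]
width: 0.0501
```

Request:
step_arm(plan=[{"offset":[2,0,0],"spin":0},{"offset":[2,0,0],"spin":0},{"offset":[2,0,0],"spin":0}])

```text
time: 3.7
ee_pos: [0.6102, -0.1529, 0.0892]
eef_rot: [0.487, 0.514, -0.49, 0.51]
ft_force: [-1.0, -0.2, 3.2]
width: 0.0501
```

Request:
step_arm(plan=[{"offset":[2,0,0],"spin":0},{"offset":[4,0,0],"spin":0},{"offset":[4,0,0],"spin":0}])

```text
time: 3.95
ee_pos: [0.6102, -0.153, 0.0849]
eef_rot: [0.487, 0.514, -0.49, 0.51]
ft_force: [-1.1, 0.2, 5.3]
width: 0.0502
```

Request:
step_arm(plan=[{"offset":[2,0,0],"spin":0},{"offset":[3.5,0,0],"spin":0},{"offset":[3.5,0,0],"spin":0}])

```text
time: 4.2
ee_pos: [0.6102, -0.153, 0.0814]
eef_rot: [0.487, 0.514, -0.49, 0.51]
ft_force: [-0.3, 0.7, 6.5]
width: 0.05
```

```bash
python3 - <<'E'
from h import *
from plant import robot
s=robot.read_state();go(s,0,-.038,.0812)
E
```

```text
t 4.2 stat mm [  1.2 -51.3  81.4] off [  0.2  -1.2 -13.3] spin -0.0001 F [-0.25  0.65  6.46] w 50.0 toolx [-0.007  0.001 -1.   ] tooly [ 0.999  0.047 -0.007]
```

Request:
step_arm(plan=[{"offset":[1,0,0],"spin":0},{"offset":[1,0,0],"spin":0},{"offset":[1,0,0],"spin":0}])

```text
time: 4.45
ee_pos: [0.6103, -0.153, 0.0807]
eef_rot: [0.487, 0.513, -0.49, 0.51]
ft_force: [-2.0, 0.6, 7.3]
width: 0.0502
```

```bash
python3 - <<'E'
from h import *
from plant import robot
s=robot.read_state();go(s,0,-.038,.0805)
E
```

```text
t 4.45 stat mm [  1.2 -51.3  80.7] off [  0.3  -1.2 -13.3] spin -0.0001 F [-1.99  0.6   7.28] w 50.2 toolx [-0.007  0.001 -1.   ] tooly [ 0.999  0.047 -0.007]
```

Catch is about 9 mm down at 7.3 N. Now I move toward the stud, keeping the height.

Request:
step_arm(plan=[{"offset":[0.3,0,-4],"spin":0},{"offset":[0.3,0,-8],"spin":0},{"offset":[0.3,0,-12],"spin":0},{"offset":[0.3,0,-15],"spin":0},{"offset":[0.3,0,-15],"spin":0}])

```text
time: 4.87
ee_pos: [0.6099, -0.1382, 0.081]
eef_rot: [0.487, 0.513, -0.49, 0.51]
ft_force: [-0.3, -2.0, 7.4]
width: 0.05
```

Request:
step_arm(plan=[{"offset":[0,0,-2],"spin":0},{"offset":[0,0,-4],"spin":0},{"offset":[0,0,-6],"spin":0},{"offset":[0,0,-8],"spin":0},{"offset":[0,0,-8],"spin":0}])

```text
time: 5.28
ee_pos: [0.6098, -0.1309, 0.0815]
eef_rot: [0.486, 0.512, -0.49, 0.511]
ft_force: [-1.1, -4.6, 5.9]
width: 0.0499
```

Request:
step_arm(plan=[{"offset":[1,0,0],"spin":0},{"offset":[1.3,0,-3],"spin":0},{"offset":[1.3,0,-6],"spin":0},{"offset":[1.3,0,-9],"spin":0},{"offset":[1.3,0,-9],"spin":0}])

```text
time: 5.7
ee_pos: [0.6097, -0.1225, 0.0808]
eef_rot: [0.486, 0.512, -0.49, 0.512]
ft_force: [-0.2, -5.1, 6.6]
width: 0.05
```

```bash
python3 - <<'E'
from h import *
from plant import robot
s=robot.read_state();go(s,0,.015,.0802)
E
```

```text
t 5.7 stat mm [  2.1 -20.8  80.8] off [  0.5  -2.1 -35.8] spin 0.0 F [-0.19 -5.05  6.56] w 50.0 toolx [-0.004 -0.004 -1.   ] tooly [ 0.999  0.047 -0.004]
```

Request:
step_arm(plan=[{"offset":[1,0,-3],"spin":0},{"offset":[1,-0.5,-6],"spin":0},{"offset":[1,-0.5,-9],"spin":0},{"offset":[1,-1,-12],"spin":0},{"offset":[1,-1,-12],"spin":0}])

```text
time: 6.12
ee_pos: [0.6088, -0.1113, 0.0809]
eef_rot: [0.486, 0.51, -0.49, 0.513]
ft_force: [0.6, -5.9, 8.8]
width: 0.0496
```

Request:
step_arm(plan=[{"offset":[0.7,0,-3],"spin":0},{"offset":[0.7,0,-6],"spin":0},{"offset":[0.7,-0.5,-9],"spin":0},{"offset":[0.7,-0.5,-12],"spin":0},{"offset":[0.7,-0.5,-12],"spin":0}])

```text
time: 6.53
ee_pos: [0.6084, -0.0998, 0.0809]
eef_rot: [0.486, 0.51, -0.49, 0.514]
ft_force: [1.1, -4.3, 8.0]
width: 0.0499
```

```bash
python3 - <<'E'
from h import *
from plant import robot
s=robot.read_state();go(s,0,.011,.0802)
E
```

```text
t 6.53 stat mm [ 1.8  1.9 80.9] off [ 0.7 -1.8 -9.1] spin 0.0 F [ 1.09 -4.32  8.02] w 49.9 toolx [ 0.001 -0.008 -1.   ] tooly [0.999 0.047 0.   ]
```

Request:
step_arm(plan=[{"offset":[0.7,0,-3],"spin":0},{"offset":[0.7,-0.5,-6],"spin":0},{"offset":[0.7,-0.5,-7],"spin":0},{"offset":[0.7,-0.5,-7],"spin":0}])

```text
time: 6.87
ee_pos: [0.6081, -0.0936, 0.081]
eef_rot: [0.486, 0.509, -0.49, 0.515]
ft_force: [0.4, -6.2, 8.0]
width: 0.0498
```

Request:
step_arm(plan=[{"offset":[0.5,0,-1.5],"spin":0},{"offset":[0.5,0,-3],"spin":0},{"offset":[0.5,0,-3],"spin":0}])

```text
time: 7.12
ee_pos: [0.6082, -0.0917, 0.081]
eef_rot: [0.486, 0.508, -0.49, 0.515]
ft_force: [-1.9, -9.4, 6.5]
width: 0.0499
```

Request:
step_arm(plan=[{"offset":[0.7,0,-1.5],"spin":0},{"offset":[0.7,0,-3],"spin":0},{"offset":[0.7,0,-3],"spin":0}])

```text
time: 7.37
ee_pos: [0.6082, -0.0914, 0.0811]
eef_rot: [0.485, 0.506, -0.492, 0.516]
ft_force: [-2.7, -23.4, 8.9]
width: 0.0502
```

Request:
step_arm(plan=[{"offset":[0.7,0,-1.5],"spin":0},{"offset":[0.7,0,-3],"spin":0},{"offset":[0.7,0,-3],"spin":0}])

```text
time: 7.62
ee_pos: [0.6083, -0.0914, 0.0811]
eef_rot: [0.484, 0.504, -0.493, 0.518]
ft_force: [-3.5, -24.6, 8.1]
width: 0.05
```

```bash
python3 - <<'E'
from h import *
from plant import robot
s=robot.read_state();go(s,0,.011,.0802)
d=robot.get_image("wrist");C=cam(d,s);f=d["frame"][:,:,::-1].copy()
cv2.imwrite("pics/w3.png",f)
E
```

```text
t 7.62 stat mm [ 2.1 10.3 81.1] off [ 0.9 -2.1 -0.7] spin -0.0033 F [ -3.52 -24.6    8.1 ] w 50.0 toolx [ 0.005 -0.022 -1.   ] tooly [0.999 0.044 0.004]
```

View pics/w3.png

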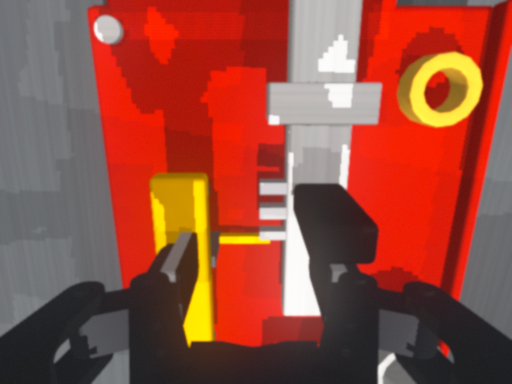

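The bolt is against its stop: y has stalled at −91.4 mm under 24 N. In the wrist view all three rack teeth (rows 188–235) are past the catch's yellow tooth (row 239). I'll let the catch up with a light hold on the stud.

Request:
step_arm(plan=[{"offset":[-3,0,-0.7],"spin":0},{"offset":[-6,0,-0.7],"spin":0},{"offset":[-9,0,-0.7],"spin":0},{"offset":[-12,0,-0.5],"spin":0},{"offset":[-13,0,-0.5],"spin":0}])

```text
time: 8.08
ee_pos: [0.6077, -0.0914, 0.0935]
eef_rot: [0.484, 0.504, -0.494, 0.517]
ft_force: [1.1, -9.8, -6.7]
width: 0.0497
```

```bash
python3 - <<'E'
from h import *
from plant import robot
s=robot.read_state();go(s,0,.0,.12)
E
```

```text
t 8.08 stat mm [ 1.5 10.3 93.5] off [-26.3  -1.4  10.9] spin -0.0038 F [ 1.06 -9.82 -6.7 ] w 49.7 toolx [ 0.004 -0.024 -1.   ] tooly [0.999 0.043 0.003]
```

Now I back off the stud and rise clear.

Request:
step_arm(plan=[{"offset":[-1,0,2],"spin":0},{"offset":[-3,0,6],"spin":0},{"offset":[-15,0,10],"spin":0},{"offset":[-40,0,12],"spin":0},{"offset":[-70,0,14],"spin":0}])

```text
time: 8.5
ee_pos: [0.6074, -0.1039, 0.1638]
eef_rot: [0.484, 0.505, -0.495, 0.517]
ft_force: [0.7, -0.4, 0.3]
width: 0.0501
```

Request:
step_arm(plan=[{"offset":[-30,0,20],"spin":0},{"offset":[-60,0,40],"spin":0},{"offset":[-80,0,50],"spin":0},{"offset":[-80,0,50],"spin":0}])

```text
time: 8.83
ee_pos: [0.6105, -0.154, 0.2514]
eef_rot: [0.485, 0.502, -0.494, 0.519]
ft_force: [0.7, 1.0, 1.0]
width: 0.0501
```

```bash
python3 - <<'E'
from h import *
from plant import robot
s=robot.read_state();go(s,0,-.05,.24)
d=robot.get_image("wrist");C=cam(d,s);f=d["frame"][:,:,::-1].copy();cv2.imwrite("pics/w4.png",f)
for c in blobs(d["frame"],(20,120,90),(35,255,255),40):
    for z in (.07,.08):
        rw=cv2.minAreaRect(onz(d,c[:,0,:].astype(float),z,C)[:,:2].astype(np.float32))
        print(z,tostat([*rw[0],z])*1e3,np.round(rw[1],4),round(rw[2],1))
for b in blobs(d["frame"][60:260,250:340],(0,0,0),(180,255,75),40):
    q=b[:,0,:]+[250,60];P=np.array([tostat(x)*1e3 for x in onz(d,q.astype(float),.104,C)]);print(q.min(0),q.max(0),P.min(0).round(1),P.max(0).round(1))
t=robot.get_image("scene");a=cv2.resize(t["frame"][170:290,170:310,::-1],None,fx=3,fy=3,interpolation=2)
b=np.load("scene0.npz")["frame"][170:290,170:310,::-1];b=cv2.resize(b,None,fx=2.6,fy=3,interpolation=2)
cv2.imwrite("pics/cmp.png",np.hstack([b,a[:, :420]]))
E
```

```text
t 8.83 stat mm [  1.4 -52.4 251.4] off [11.3 -1.5 -2.6] spin -0.0052 F [0.73 1.02 0.96] w 50.1 toolx [ 0.008 -0.025 -1.   ] tooly [0.999 0.042 0.007]
0.07 [-3.86470662  1.6640293  70.        ] [0.0249 0.0026] 2.4
0.08 [-3.74574566  2.27216415 80.        ] [0.0241 0.0025] 2.5
0.07 [-32.48339992 -21.41281887  70.        ] [0.0247 0.1334] 2.6
0.08 [-31.43640163 -20.0561242   80.        ] [0.0239 0.1291] 2.6
0.07 [83.21850515 73.2898224  70.        ] [0.0308 0.0255] 2.6
0.08 [80.51369314 71.57552056 80.        ] [0.0298 0.0247] 2.6
[309 233] [326 259] [  51.4 -131.7  104. ] [  67.2 -105.8  104. ]
[275  62] [306  80] [ 18.3  23.5 104. ] [ 42.3  36.7 104. ]
```

View pics/w4.png

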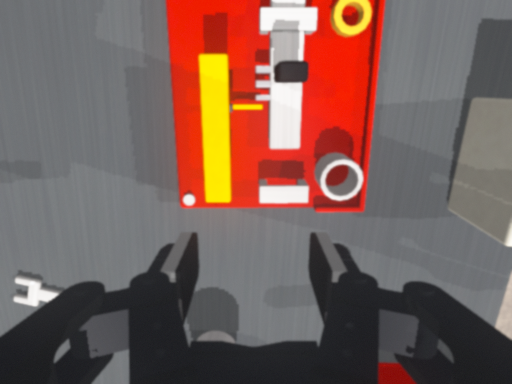

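View pics/cmp.png

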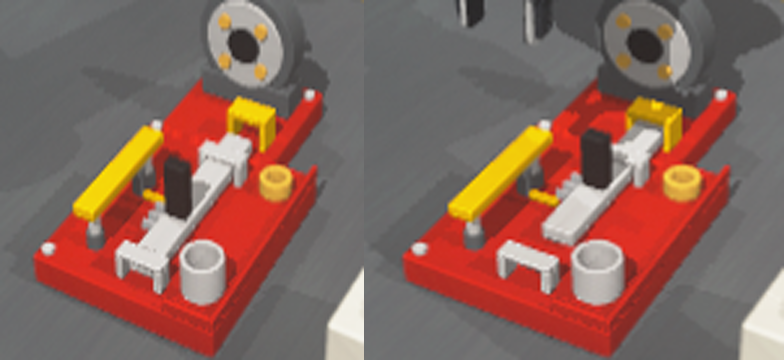

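The wrist view shows the stud (290,70) now well forward, and the catch tooth (248,106) behind the last rack tooth. Comparing scene crops, the catch is as high as before, the nose is in the keeper, and the coupling and nut haven't moved.

```bash
python3 -c "
from plant import robot
print(robot.close_job())"
```

```text
the job is handed in; nothing more can be done
None
```

The die head is locked: the bolt is home in its keeper and the catch has sprung back up behind the rack. I handed the job in at about 9 s of the 38 s allowed.

**What I did:** I set the fingers 50 mm apart. One fingertip pressed the catch about 9 mm down (6–9 N) and held it there for the whole stroke. The other pushed the stud until it stopped moving, with the side force at about 24 N. I then rose straight up with a light hold on the stud so the catch could come up, backed off and lifted clear.

**Last checks:**
- **Bolt:** the stud had moved about 44 mm from its first position, which I estimated at about 6 mm of travel. That puts it at roughly 50 mm, and the images show its nose in the keeper.
- **Catch:** the plate measured 23.9 × 129.1 mm when projected at 80 mm height, which fits it being fully up. Its tooth sits just behind the last rack tooth.
- **Loose things:** the coupling and nut had not visibly moved. I did not check the table items again at the end, but the arm stayed well clear of them.
- **Robot:** it was touching nothing, with force readings about 1 N, which is noise.

**Disagreement:** the camera put the stud's centre about 2 mm off its given station x, within the stated calibration error.

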